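Snap the squeegee handle into its sleeve

TASK

Put the bar squeegee together: squeeze the two spring buttons on the sides of the handle tube flush, slide the handle up the slope into the squeegee's sleeve, and push it on until both buttons pop out through the windows in the sleeve's sides. Then let go; leave the things standing round it where they are.

Things in the scene. Friction and masses are not known exactly. Their poses are not given: they have to be found in the camera images.
- squeegee_stand: Fixed stand holding the squeegee: steel base plate 290 x 60 x 12 mm, posts, sloping aluminium sleeve, wire rack above. Origin under the plate's centre; x along the plate ahead, z up. The pole (sleeve, handle) lies in its plane y = 0 and rises to +x at 0.61 rad (35 deg): direction (0.82, 0, 0.573). Lean the tool 35 deg back, square to the pole, to work under the rack's edge.
- sleeve_mouth (a point): Centre of the sleeve's open lower end, on the pole's axis; axes as the stand's. The sleeve is a square tube 150 mm long, 37 mm wide inside, 43 mm outside, with grey collar strips 12 mm long above and below its mouth (57 mm high over them, square to the pole). The squeegee's head and 180 mm blade are at its upper end.
- window_centre (a point): On the pole's axis 41 mm up from the mouth, midway between the two side windows; axes as the stand's. Each window is a slot 46 mm long (18 to 64 mm from the mouth), 18 mm high. The 18 mm of side wall between mouth and window hold a button in once its front end is under them.
- handle (a joint): Slide of the handle up the pole, m: 0 = drawn out (button centres 55 mm below the mouth, their front ends 35 mm below it), 0.096 = home, buttons centred in the windows. Starts at 0 to 0.028. Stays where it is left (friction about 3 N). No other stop near home: only the popped buttons hold it, with 3 mm play either way.
- handle_buttons (a point): On the pole's axis between the two button centres; moves with the handle. x points up the pole, y left, z square to the pole and up. The handle is a 32 mm square steel tube, its nose already in the sleeve; its lower end, 65 to 150 mm down the pole from here, is a black grip 34 mm square. A post 20 mm wide stands close under the grip.
- handle_end (a point): Centre of the handle's lower end face, 150 mm down the pole from handle_buttons; same axes.
- button_l (a joint): Inward travel of the left (+y) button, m: 0 = out (face 26 mm from the axis, 10 mm proud of the tube), 0.010 = flush. Spring 2.4 to 5.4 N. Oblong steel bar 40 mm along the pole, 14 mm high; moves straight in wherever it is pressed, so squeeze its lower half and leave the upper half free to enter. Passes the mouth from 0.0075 on and reads 0.0075 while the sleeve's wall holds it in.
- button_r (a joint): The same for the right (-y) button; inward travel is towards +y.
- lemon: Bystander: lemon, 78 x 52 mm, left of the handle; leave.
- salt_shaker: Bystander: salt shaker, 44 x 90 mm, left of the sleeve; leave. Origin under its centre.
- jigger: Bystander: steel jigger, 45 x 85 mm, standing at the far end of the base plate; leave. Origin under its centre.
- coaster_stack: Bystander: low stack of round cork coasters, 68 x 12 mm, right of the stand; leave.
- steel_cup: Bystander: steel cup, 68 x 80 mm, on the left; leave.
- espresso_cup: Bystander: small cup with handle, 64 x 91 x 50 mm, on the left; leave.
- glass: Bystander: clear tall glass, 63 x 138 mm, on the left; leave.
- rack_edge (a point): Middle of the front bar (6 mm thick, 100 mm wide across the pole) of the level wire rack over the sleeve, 148 mm higher than the sleeve's mouth and 35 mm nearer the robot, so it blocks a vertical tool at the mouth; the rack runs 220 mm away from the robot from here, on two thin posts beside the sleeve. Axes as the stand's. Fixed.

How it is judged (in metres and radians):
On the way, in this order (a step that is already met when the one before it is completed fails the run):
1. both buttons are squeezed in (7 mm or more) with the handle still short of home (value of joint each of button_l, button_r above 0.007 m and value of joint handle below 0.08 m), for 0.1 s.
2. the handle is home and both buttons have popped out through the windows (value of joint handle between 0.09 and 0.102 m and value of joint each of button_l, button_r below 0.003 m), for 0.2 s.
At the end, for the whole second after the job is handed in: The handle slide reads 0.096 within 6 mm and both buttons stand out through their windows to within 3 mm of fully out (all of step 2); the robot touches nothing.
It fails at once if a bystander is moved more than 40 mm (distance of any of lemon, salt_shaker, jigger, coaster_stack, steel_cup, espresso_cup, glass from where it was at the start of the episode above 0.04 m).
It also fails if it takes over 40 s, if anything falls off the work surface, if the arm or the gripper's body presses on something with over 40 N, if the wrist force passes 120 N, or if a joint passes its speed limit or range.

ROBOT

A 7-joint arm with a two-finger parallel gripper is mounted at the origin on a cart in front of the work surface, level with it; the furniture and walls round the work are solid. World frame = base frame: x ahead of the robot, y to its left, z up, the work surface at z = 0. Lengths are in m, angles in degrees, forces in N, time in s.
With the tool pointing down it reaches from about 0.35 to 0.775 m from the base axis. Payload 3.1 kg.
Tool frame: the origin (TCP) lies on the centre line of the jaws, within the pads' length; the fingertips stand 17 mm ahead of it and the grasp point (between the pads) lies 2 mm behind it (robot.tip_reach is the distance from the TCP to the fingertips, in m); z points along the fingers, y is the direction in which the jaws open and shut (so a half turn about z gives the same grasp; the last joint's range is limited). The gripper opens to 85 mm and grips with 20 to 120 N. Pads are 22 mm wide; open, the fingers measure 114 mm over their backs; the gripper's body (76 mm by 85 mm) begins 54 mm behind the grasp point. The pads swing forward as they close: fully open they stand 13 mm farther back than shut.
Start: joints at [65.621, 17.813, 0.802, 86.603, -0.252, 75.585, -1.558], TCP at [0.206, -0.51, 0.248] pointing down, gripper open.
Joint ranges: [-154.91, 154.91], [-16.99, 109.72], [-72.82, 74.43], [7.12, 147.25], [-82.49, 262.49], [11.32, 116.49], [-174.64, 174.64]. Speed limits (degrees/s): [159.86, 159.86, 180, 180, 180, 180, 180].

INTERFACE

Orientations are given as [roll, pitch, yaw] about the fixed x, y, z axes, in that order (R = Rz(yaw) Ry(pitch) Rx(roll)).
In Python, from station import robot, fingers, vision, workorder, recognise gives the robot as it stands. Calls block until the motion is done:
- robot.move_to(position, orientation): joint-space move of the TCP to a pose.
- robot.line_to(position, orientation=None, velocity=0.15, f_stop=None): straight line of the TCP; orientation=None keeps the orientation; velocity is the mean speed in m/s. With f_stop (N) it stops when the force on the tool has changed by that much, and returns True; else False.
- robot.move_j(angles): joint-space move.
- fingers.gripper_to(opening, force=None): opening from 0.0 (shut) to 1.0 (fully open); force is the grip in N (None keeps the last); returns when the fingers have stopped.
- robot.pause(seconds).
- robot.inverse_kinematics(position, orientation): joint angles nearest the present ones, or None.
- vision.grab_frame(name): name is "scene" or "top"; returns the picture (400x640x3 uint8, red, green, blue); there is no depth.
- vision.calibration(name): a dict with "mtx" (3x3 intrinsics, pixels), "extrinsics" (4x4, takes a point from world to camera coordinates). Camera axes: x right, y up, looking along -z (the intrinsics and any distortion apply to the point x, -y, -z); pixel columns grow to the right and rows downward; lengths in m; the calibration is good to about 2 mm. A picture is of the moment at which its call begins. calibration takes no time and is no camera call.
A pose or a line that the arm cannot do raises robot.PlanningError and nothing moves.
- workorder.close_job(): hands the job in, once; it reports no verdict.
Trained networks look in the newest picture that a camera, given by its name, has taken for a name from the list of things; names that differ only in an ending like _2 or _b are one class to them, and where a whole thing is asked for, a point or a joint stands for the part that bears it (a point fixed in the world has none). Each returns a list of dicts, best first, with "p" (0 to 1); they miss things now and then, are a little off and sometimes report something else, mostly with a low value. They report only what shows in the picture. A call takes as long as a camera call.
- recognise(label, camera): "rect" ([centre column, centre row, width, height] in pixels, round what is visible of it).
Readings, each from a call of its own:
- robot.current_time_s(): time.
- robot.current_joint_positions(): joint angles.
- robot.current_dq(): joint speeds.
- robot.current_joint_torque(): joint torques, N m.
- robot.current_tool_pos(): TCP position.
- robot.current_eef_rot(): TCP orientation.
- robot.current_contact_force(): force on the tool from outside, world axes, zero at the start.
- robot.current_torque(): the same for the moment, N m.
- robot.current_finger_gap(): opening from 0.0 (shut) to 1.0 (fully open).
Only numpy, scipy, OpenCV 4.12 (cv2) and the standard library are available. Lean on these libraries where they do the work, as an engineer would, in place of code of your own. Each camera call takes 0.05 s, during which the arm holds its last target. There are 200 camera calls.

## Working session

There is one attempt and no reset: what is moved stays moved. The work goes in short steps, each a Python script; the robot and the scene stay as the last script left them, time stands still between calls to the robot, and variables do not carry over. Pictures are saved under pics/ and viewed, about 8 in all and at most 12, crops included, and the job is handed in when it is done.

```bash
mkdir -p pics; ls; python3 - <<'E'
from station import robot, fingers, vision, workorder, recognise
import cv2, numpy as np
np.set_printoptions(precision=4,suppress=True)
for c in ("scene","top"):
    im=vision.grab_frame(c); cv2.imwrite(f"pics/{c}0.png",im[:,:,::-1])
    k=vision.calibration(c); print(c,k)
    for n in ["squeegee_stand","handle","handle_buttons","button_l","button_r","salt_shaker","lemon","jigger","coaster_stack"]:
        r=recognise(n,c); print(n,[(np.round(d["rect"],1).tolist(),round(d["p"],2)) for d in r[:2]])
E
```

```text
pics
scene {'mtx': array([[511.1901,   0.    , 319.4347],
       [  0.    , 511.1901, 198.75  ],
       [  0.    ,   0.    ,   1.    ]]), 'extrinsics': array([[ 0.9743,  0.2249, -0.0132, -0.6573],
       [-0.1098,  0.5254,  0.8438, -0.2043],
       [ 0.1967, -0.8206,  0.5365, -1.1187],
       [ 0.    ,  0.    ,  0.    ,  1.    ]])}
squeegee_stand [([336.6, 236.9, 191.4, 173.2], 0.89), ([319.9, 222.5, 21.2, 19.2], 0.24)]
handle [([287.6, 264.6, 101.0, 63.5], 0.63)]
handle_buttons [([289.2, 265.4, 98.7, 69.3], 0.73)]
button_l [([304.7, 258.9, 22.6, 17.1], 0.64)]
button_r [([304.7, 258.9, 22.6, 17.1], 0.64)]
salt_shaker [([324.2, 265.9, 21.3, 37.2], 0.75)]
lemon [([283.1, 276.6, 12.4, 8.9], 0.54)]
jigger [([393.8, 268.6, 15.9, 41.0], 0.56)]
coaster_stack [([310.9, 330.7, 35.3, 25.8], 0.88)]
top {'mtx': array([[486.7188,   0.    , 311.6336],
       [  0.    , 486.7188, 196.2375],
       [  0.    ,   0.    ,   1.    ]]), 'extrinsics': array([[ 0.1838, -0.983 ,  0.001 ,  0.042 ],
       [ 0.9159,  0.1716,  0.3629, -0.6968],
       [-0.3569, -0.0658,  0.9318, -1.143 ],
       [ 0.    ,  0.    ,  0.    ,  1.    ]])}
squeegee_stand [([329.6, 194.5, 70.4, 183.2], 0.78)]
handle [([340.5, 239.9, 20.7, 72.4], 0.79)]
handle_buttons [([340.9, 240.3, 24.4, 77.7], 0.72)]
button_l [([331.1, 223.0, 4.3, 15.2], 0.5), ([347.4, 222.1, 0.9, 14.3], 0.43)]
button_r [([331.1, 223.0, 4.3, 15.2], 0.5), ([347.4, 222.1, 0.9, 14.3], 0.43)]
salt_shaker [([304.9, 220.9, 18.1, 22.5], 0.64)]
lemon [([301.9, 258.1, 29.5, 14.0], 0.73), ([329.5, 193.9, 73.4, 181.4], 0.19)]
jigger [([308.6, 171.7, 14.0, 27.5], 0.49)]
coaster_stack [([358.2, 234.2, 19.5, 26.2], 0.81)]
```

```bash
python3 - <<'E'
import cv2
a=cv2.imread("pics/scene0.png")[130:360,200:460]; cv2.imwrite("pics/a.png",cv2.resize(a,None,fx=3,fy=2.6*1,interpolation=cv2.INTER_CUBIC) if 0 else cv2.resize(a[:, :260],None,fx=2.6,fy=2.6,interpolation=cv2.INTER_CUBIC))
b=cv2.imread("pics/top0.png")[90:300,250:430]; cv2.imwrite("pics/b.png",cv2.resize(b,None,fx=2.8,fy=2.8,interpolation=cv2.INTER_CUBIC))
E
```

```text
(no output)
```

View pics/a.png

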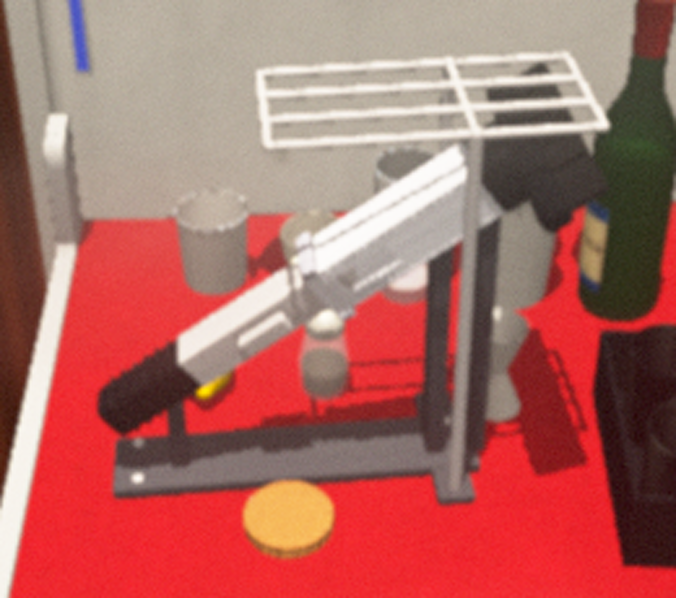

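View pics/b.png

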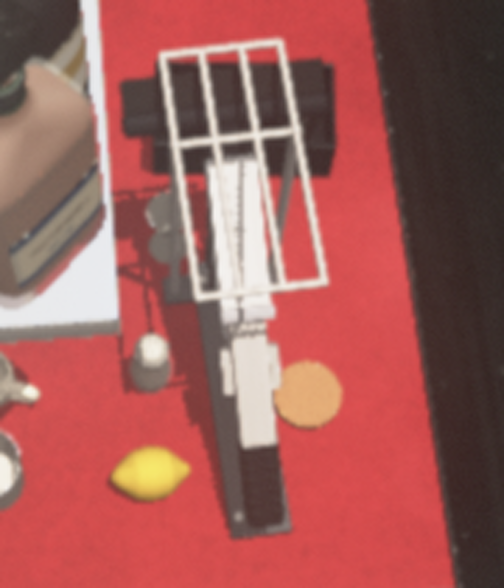

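The side view shows the stand with the grip at the lower left, the right button at about (263,330) in the crop, and the rack corners at (258,72), (268,146), (568,57) and (607,127). The top view shows the same rack corners, with the buttons at (228,371) and (275,366). The lemon is left of the grip and the coaster on the right. I'll fit the pose from the rack corners plus the handle features.

```bash
cat > geo.py <<'E'
import numpy as np
from station import vision
from scipy.optimize import least_squares
cs={c:vision.calibration(c) for c in("scene","top")}
u=np.array([.8192,0,.5736]); n=np.array([-.5736,0,.8192]); yv=np.array([0,1.,0])
def proj(c,p):
    k=cs[c]; q=k["extrinsics"]@np.r_[p,1]; q=np.array([q[0],-q[1],-q[2]]); v=k["mtx"]@q; return v[:2]/v[2]
def world(p,loc):  # p=mouth x,y,z,yaw(rad)
    c,s=np.cos(p[3]),np.sin(p[3]); return p[:3]+np.array([[c,-s,0],[s,c,0],[0,0,1]])@loc
def hnd(q,a,l,h): return u*(q-.055+a)+yv*l+n*h   # a up pole from the buttons
E
cat > fit.py <<'E'
from geo import *
S=lambda x,y:("scene",np.array([200+x/2.6,130+y/2.6])); T=lambda x,y:("top",np.array([250+x/2.8,90+y/2.8]))
R=lambda a,b:(lambda q:np.array([-.035+a,b,.148]))
H=lambda a,l,h:(lambda q:hnd(q,a,l,h))
F=[(S(262,72),R(0,.048)),(S(268,143),R(0,-.048)),(S(568,59),R(.22,.048)),(S(604,127),R(.22,-.048)),
(T(199,296),R(0,.048)),(T(325,282),R(0,-.048)),(T(163,54),R(.22,.048)),(T(281,43),R(.22,-.048)),
(S(263,330),H(0,-.026,0)),(T(228,371),H(0,.024,.007)),(T(275,366),H(0,-.024,.007)),
(T(240,446),H(-.065,.016,.016)),(T(277,443),H(-.065,-.016,.016)),(S(180,346),H(-.065,.016,.016)),(S(200,382),H(-.065,-.016,-.016))]
f=lambda p:np.concatenate([proj(c,world(p,g(p[4])))-v for (c,v),g in F])
r=least_squares(f,[.5,0,.2,0,.01],loss="soft_l1")
print(r.x,np.degrees(r.x[3])); print(f(r.x).reshape(-1,2).round(1).tolist())
np.save("pose.npy",r.x)
p=r.x
for nm,l in [("buttons",hnd(p[4],0,0,0)),("end",hnd(p[4],-.15,0,0)),("mouth",np.zeros(3)),("rack",np.array([-.035,0,.148]))]: print(nm,world(p,l))
for nm,l in [("mouthTopL",u*0+yv*.0215+n*.0285),("mouthTopR",u*0-yv*.0215+n*.0285),("winR ctr",u*.041-yv*.0215),("endtopR",hnd(p[4],-.15,-.017,.017)),("endtopL",hnd(p[4],-.15,.017,.017))]:
    a,b=proj("scene",world(p,l)),proj("top",world(p,l)); print(nm,(a-[200,130])*2.6,(b-[250,90])*2.8)
E
python3 fit.py
```

```text
[0.65834285 0.10040122 0.1766381  0.30470528 0.00258995] 17.458326277861953
[[-1.1, 0.7], [-0.9, 0.2], [-0.4, -0.0], [-0.7, -0.3], [0.2, -1.1], [-1.5, -0.9], [1.2, -0.9], [-0.6, -1.2], [-0.7, 3.2], [-1.4, 0.5], [0.7, 0.2], [0.1, -1.1], [-0.6, -1.5], [-0.9, -5.0], [1.6, 1.4]]
buttons [0.61738629 0.08752041 0.1465757 ]
end [0.50016671 0.05065493 0.0605357 ]
mouth [0.65834285 0.10040122 0.1766381 ]
rack [0.62495511 0.0899008  0.3246381 ]
mouthTopL [291.63835937 238.96109564] [224.22560512 322.09758633]
mouthTopR [295.61731559 273.55828968] [272.90086835 316.60281889]
winR ctr [365.4407241  269.37383565] [264.70479831 264.26397755]
endtopR [ 88.7881367  415.44902707] [283.86324336 526.05024081]
endtopL [ 91.52254911 385.60438695] [247.22924564 530.43926575]
```

```bash
cat > ov.py <<'E'
from geo import *
import cv2,sys
def overlay(p,src,dst):
    outs=[]
    for c,(x0,y0,x1,y1) in (("scene",(215,160,375,330)),("top",(290,150,390,290))):
        s=600/(y1-y0)*.95; im=cv2.imread(src%c)[y0:y1,x0:x1]; im=cv2.resize(im,None,fx=s,fy=s,interpolation=cv2.INTER_CUBIC)
        P=lambda l:tuple(int(v) for v in ((proj(c,world(p,l))-[x0,y0])*s+s/2))
        def box(a0,a1,w,h,col,off=0,hoff=0):
            k=[P(u*a+yv*(i*w+off)+n*(j*h+hoff)) for a in(a0,a1) for i in(-1,1) for j in(-1,1)]
            for i in range(8):
                for b in(1,2,4):
                    if not i&b: cv2.line(im,k[i],k[i|b],col,1)
        q=p[4]-.055
        box(q-.15,q-.065,.017,.017,(0,255,255)); box(q-.065,0,.016,.016,(255,0,0))
        for s_ in(-1,1): box(q-.02,q+.02,.005,.007,(0,160,0),off=s_*.021); box(.018,.064,0,.009,(255,0,255),off=s_*.0215)
        box(0,.15,.0215,.0215,(255,255,0)); box(0,.012,.0215,.0285,(255,255,0))
        outs.append(im)
    h=min(o.shape[0] for o in outs); o=np.hstack([i[:h] for i in outs]); o=o[:600]; 
    if o.shape[1]>800:o=cv2.resize(o,None,fx=800/o.shape[1],fy=800/o.shape[1])
    cv2.imwrite(dst,o)
if __name__=="__main__": overlay(np.load("pose.npy"),"pics/%s0.png","pics/ov0.png")
E
python3 ov.py
```

```text
(no output)
```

View pics/ov0.png

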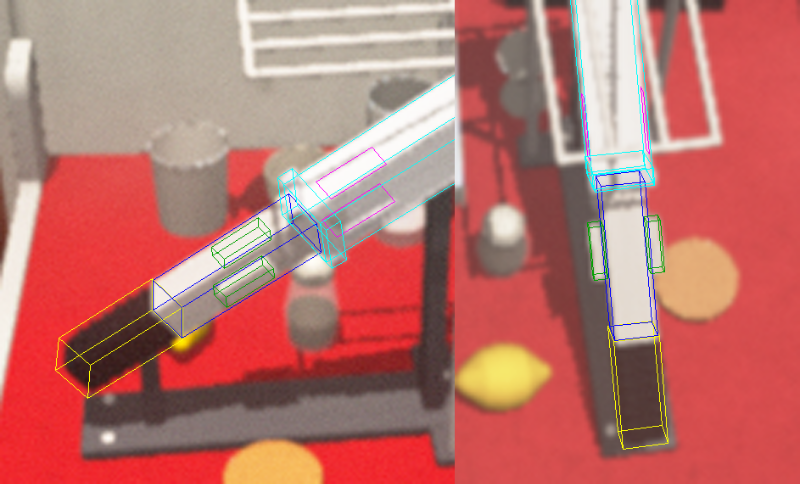

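The model overlay matches both views to within about 2 px, which is a few mm. Next I plan the squeeze with the tool square to the pole, go to a standoff and look from there.

```bash
cat >> geo.py <<'E'
from scipy.spatial.transform import Rotation as Ro
P0=np.load("pose.npy")
def ori(p,flip=1):
    Rz=Ro.from_euler("z",p[3]).as_matrix()
    return Ro.from_matrix(Rz@np.c_[flip*-u,flip*yv,-n]).as_euler("xyz",degrees=True).tolist()
def tcp(p,s,h=-.002,l=0): # s along the pole from the mouth, h square to it
    return world(p,u*s+n*h+yv*l).tolist()
E
python3 - <<'E'
from geo import *
from station import robot
p=P0
for fl in(1,-1):
    o=ori(p,fl); print(fl,o)
    for s,h in((-.067,.14),(-.067,-.002),(-.015,-.002),(-.1,.1),(-.1,-.002),(-.04,-.002),(-.04,.1),(-.1,.2)):
        j=robot.inverse_kinematics(tcp(p,s,h),o); print(s,h,np.round(tcp(p,s,h),3),None if j is None else np.round(j,0))
E
```

```text
1 [-180.0, 34.99952996711297, -162.54167372213806]
-0.067 0.14 [0.529 0.06  0.253] [-30.  -6.  26. 121. -10.  30. 111.]
-0.067 -0.002 [0.607 0.084 0.137] [ 26.  18. -36. 118.  18.  13.  85.]
-0.015 -0.002 [0.648 0.097 0.166] [ 17.  18. -29. 111.   9.  19.  92.]
-0.1 0.1 [0.525 0.059 0.201] [ 52.   1. -53. 124. -22.  23. 123.]
-0.1 -0.002 [0.581 0.076 0.118] [ 46.  25. -61. 123.  62.  17.  46.]
-0.04 -0.002 [0.628 0.091 0.152] [ 26.  19. -38. 115.  20.  17.  82.]
-0.04 0.1 [0.572 0.073 0.236] [ 36.   4. -42. 116.  -9.  27. 109.]
-0.1 0.2 [0.471 0.041 0.283] [ 20. -14. -16. 123. -25.  39. 126.]
-1 [180.0, -34.99952996711296, 17.45832627786195]
-0.067 0.14 [0.529 0.06  0.253] [ 42.  -4. -42. 119. -24.  32. -57.]
-0.067 -0.002 [0.607 0.084 0.137] [ 16.  16. -25. 119.   1.  12. -80.]
-0.015 -0.002 [0.648 0.097 0.166] [ 18.  18. -30. 111.  11.  19. -89.]
-0.1 0.1 [0.525 0.059 0.201] [ 41.   0. -43. 124. -23.  23. -56.]
-0.1 -0.002 [0.581 0.076 0.118] [-15.  13.  11. 125. -51.  13. -30.]
-0.04 -0.002 [0.628 0.091 0.152] [ 18.  17. -28. 115.   8.  16. -86.]
-0.04 0.1 [0.572 0.073 0.236] [ 40.   4. -46. 116.  -8.  27. -71.]
-0.1 0.2 [0.471 0.041 0.283] [  8. -14.  -6. 123. -20.  38. -59.]
```

```bash
cat > step1.py <<'E'
from geo import *
from station import robot,fingers,recognise
import cv2
from ov import overlay
p=P0; o=ori(p,-1)
fingers.gripper_to(1.0)
robot.move_to(tcp(p,-.1,.19),o)
robot.line_to(tcp(p,-.066,.06),o)
robot.pause(.3)
print(robot.current_time_s(),robot.current_tool_pos(),np.round(robot.current_joint_positions(),1),robot.current_contact_force())
for c in cs: cv2.imwrite(f"pics/{c}1.png",vision.grab_frame(c)[:,:,::-1])
overlay(p,"pics/%s1.png","pics/ov1.png")
E
python3 step1.py
```

```text
4.7667 [0.5739395  0.07367178 0.18854815] [  5.    6.  -10.3 120.3 -17.8  20.3 -62.6] [ 0.56933977 -0.72269469  0.71847342]
```

View pics/ov1.png

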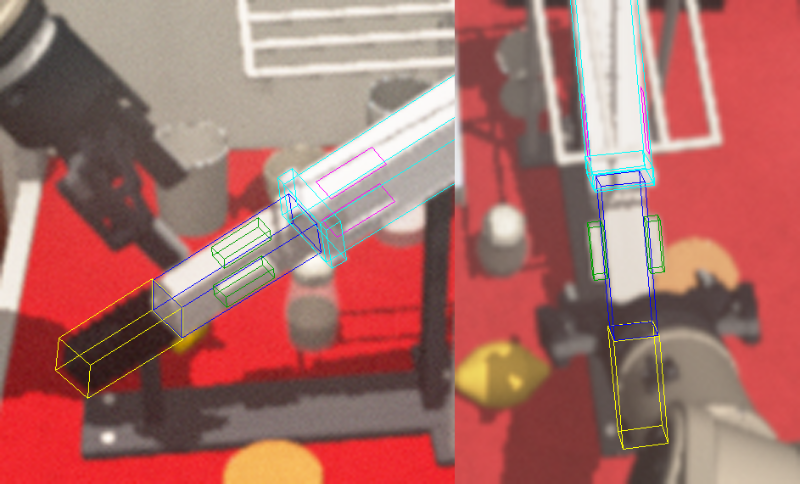

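The tool stands centred over the handle. The fingertips are about 40 mm above the tube, level with the buttons' lower half. I descend and squeeze.

```bash
cat > step2.py <<'E'
from geo import *
from station import robot,fingers,recognise
import cv2
p=P0; o=ori(p,-1)
L=lambda:Ro.from_euler("z",-p[3]).apply(robot.current_contact_force()).round(2)
print(L())
print("stop",robot.line_to(tcp(p,-.066,-.002),o,velocity=.05,f_stop=8), L())
fingers.gripper_to(0.0,25); robot.pause(.2)
print("gap",robot.current_finger_gap()*85,L(),robot.current_torque(),robot.current_tool_pos(),tcp(p,-.066))
print(robot.current_time_s())
ims=[]
for c,(x,y) in (("scene",(240,200)),("top",(300,180))):
    im=vision.grab_frame(c)[:,:,::-1]; cv2.imwrite(f"pics/{c}2.png",im); ims.append(cv2.resize(im[y:y+110,x:x+90],None,fx=4.4,fy=4.4,interpolation=cv2.INTER_CUBIC))
cv2.imwrite("pics/c2.png",np.hstack(ims))
E
python3 step2.py
```

```text
[-0.31  0.05  0.87]
stop False [-0.36  0.25 -0.5 ]
gap 31.84471066981908 [-4.76 -1.13  5.67] [-0.47086018  0.71616649  0.12474783] [0.60818572 0.08348352 0.13783263] [0.6078605880243774, 0.0845245867296259, 0.13714210338184382]
6.9917
```

View pics/c2.png

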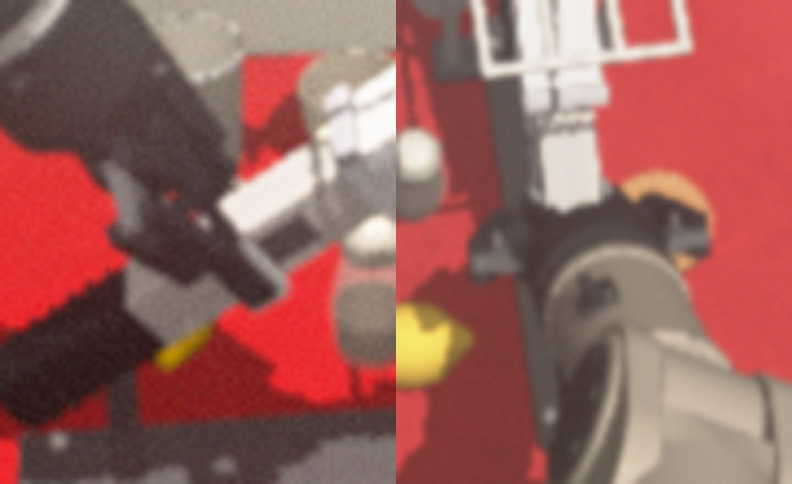

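The gap reads 31.8 mm, so both buttons are flush. About 20 mm of the right button shows free ahead of the finger. I slide 45 mm up the pole.

```bash
cat > step3.py <<'E'
from geo import *
from station import robot,fingers,recognise
import cv2
p=P0; o=ori(p,-1)
L=lambda:Ro.from_euler("z",-p[3]).apply(robot.current_contact_force()).round(2)
fingers.gripper_to(0.0,40); robot.pause(.15)
for s in(-.05,-.035,-.021):
    print(s,robot.line_to(tcp(p,s),o,velocity=.04,f_stop=20),L(),robot.current_finger_gap()*85,robot.current_tool_pos(),tcp(p,s))
print(robot.current_time_s())
ims=[]
for c,(x,y) in (("scene",(240,200)),("top",(300,180))):
    im=vision.grab_frame(c)[:,:,::-1]; cv2.imwrite(f"pics/{c}3.png",im); ims.append(cv2.resize(im[y:y+110,x:x+90],None,fx=4.4,fy=4.4,interpolation=cv2.INTER_CUBIC))
cv2.imwrite("pics/c3.png",np.hstack(ims))
E
python3 step3.py
```

```text
-0.05 False [-7.2  -2.2   6.37] 31.689901893756556 [0.61958223 0.08721257 0.14626161] [0.6203640102947479, 0.08845690454089228, 0.14631970338184383]
-0.035 False [-8.06 -1.86  5.21] 31.396810598569264 [0.63131987 0.09104278 0.15487847] [0.6320859686732202, 0.0921434524889545, 0.15492370338184383]
-0.021 False [-7.53 -2.07  5.75] 31.31592686751101 [0.6421552  0.09458138 0.16285465] [0.6430264631597944, 0.09558423057381257, 0.16295410338184382]
9.0333
```

View pics/c3.png

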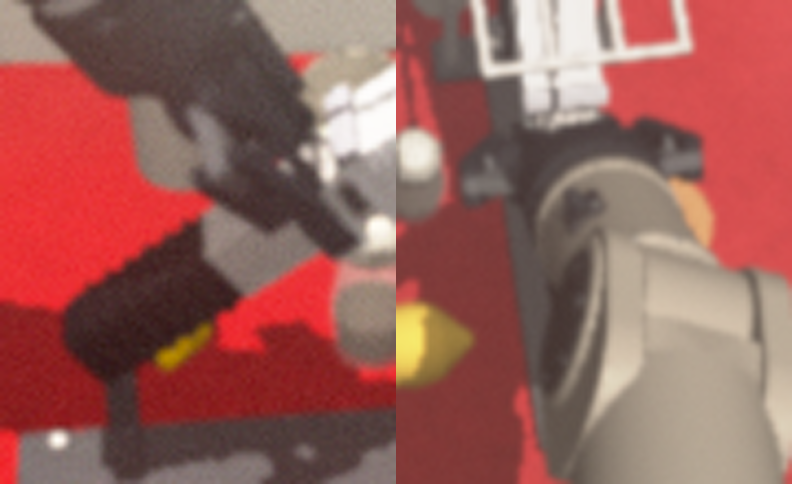

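The grip moved up with the fingers, and the boundary shift in the picture matches about 45 mm of travel. The button fronts should now be under the sleeve wall. I release, shift down to the black grip, and check that the handle stayed.

```bash
cat > step4.py <<'E'
from geo import *
from station import robot,fingers,recognise
import cv2
p=P0; o=ori(p,-1)
L=lambda:Ro.from_euler("z",-p[3]).apply(robot.current_contact_force()).round(2)
fingers.gripper_to(0.9); robot.pause(.2); print(L(),robot.current_finger_gap()*85)
print(robot.line_to(tcp(p,-.09),o,velocity=.06,f_stop=10),L(),np.round(robot.current_joint_positions(),1))
print(robot.current_time_s())
ims=[]
for c,(x,y) in (("scene",(240,200)),("top",(300,180))):
    im=vision.grab_frame(c)[:,:,::-1]; cv2.imwrite(f"pics/{c}4.png",im); ims.append(cv2.resize(im[y:y+110,x:x+90],None,fx=4.4,fy=4.4,interpolation=cv2.INTER_CUBIC))
cv2.imwrite("pics/c4.png",np.hstack(ims))
E
python3 step4.py
```

```text
[-0.04  0.49 -0.59] 76.44952151978755Traceback (most recent call last):
  File "step4.py", line 7, in <module>
    print(robot.line_to(tcp(p,-.09),o,velocity=.06,f_stop=10),L(),np.round(robot.current_joint_positions(),1))
          ~~~~~~~~~~~~~^^^^^^^^^^^^^^^^^^^^^^^^^^^^^^^^^^^^^^
station.PlanningError: the arm cannot follow that straight line within its joint ranges
```

```bash
cat >> geo.py <<'E'
def ori2(p,lean):
    t=np.radians(lean); R=Ro.from_euler("z",p[3]).as_matrix()
    return Ro.from_matrix(R@np.c_[[np.cos(t),0,np.sin(t)],-yv,[np.sin(t),0,-np.cos(t)]]).as_euler("xyz",degrees=True).tolist()
E
sed -i 's/^fingers.*$/o=ori2(p,25)/; s/^print(robot.line_to.*$/print(robot.line_to(tcp(p,-.09),o,velocity=.06,f_stop=10),L(),np.round(robot.current_joint_positions(),1))/' step4.py; python3 step4.py
```

```text
False [ 0.14 -0.51  0.12] [ -4.9  15.7  -2.  113.9  -9.1  26.1 -71.9]
11.1417
```

View pics/c4.png

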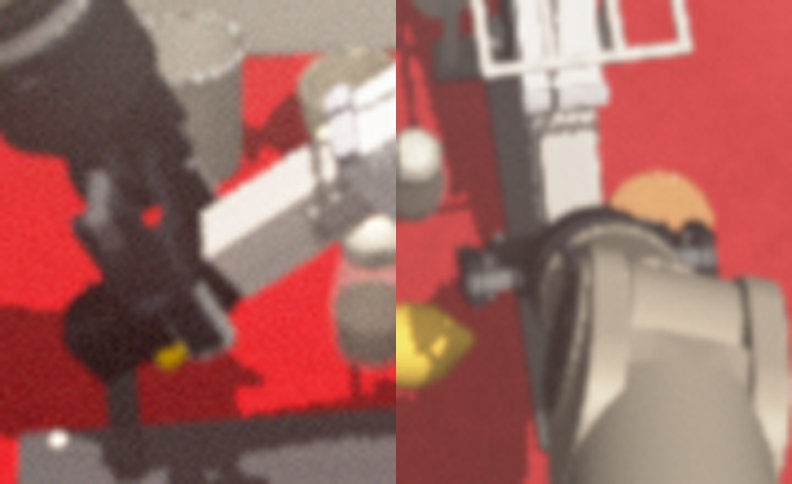

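The handle stayed put, with the tube–grip boundary still near (205,215), and no button stands proud on the exposed tube. I grip the black part and push up to the window stop.

```bash
cat > step5.py <<'E'
from geo import *
from station import robot,fingers,recognise
import cv2
p=P0; o=ori2(p,25)
L=lambda:Ro.from_euler("z",-p[3]).apply(robot.current_contact_force()).round(2)
fingers.gripper_to(0.0,60); robot.pause(.2); print(L(),robot.current_finger_gap()*85)
t0=np.array(robot.current_tool_pos()); U=world(p,u)-p[:3]
print(robot.line_to(tcp(p,-.055),o,velocity=.04,f_stop=25),L(),(robot.current_tool_pos()-t0)@U)
for s in np.arange(-.052,-.026,.003):
    st=robot.line_to(tcp(p,s),o,velocity=.02,f_stop=18); f=L()
    print(round(s,3),st,f,f@u,(robot.current_tool_pos()-t0)@U)
    if st or f@u<-22: break
print(robot.current_time_s())
ims=[]
for c,(x,y) in (("scene",(260,180)),("top",(300,150))):
    im=vision.grab_frame(c)[:,:,::-1]; cv2.imwrite(f"pics/{c}5.png",im); ims.append(cv2.resize(im[y:y+110,x:x+90],None,fx=4.4,fy=4.4,interpolation=cv2.INTER_CUBIC))
cv2.imwrite("pics/c5.png",np.hstack(ims))
E
python3 step5.py
```

```text
[-5.17 -3.58  4.71] 33.21270245456324
False [-13.8   -2.56   5.59] 0.028132800062444785
-0.052 False [-13.86  -4.04   5.33] -8.296824 0.031107046262516
-0.049 False [-13.49  -4.12   5.22] -8.056816000000001 0.034123283384086864
-0.046 False [-12.66  -3.73   5.25] -7.359672 0.03718213323777261
-0.043 False [-14.21  -3.15   4.96] -8.795776000000002 0.04019839706032065
-0.04 False [-13.31  -2.64   4.92] -8.08144 0.043267843734807965
-0.037 False [-9.57 -2.74  5.1 ] -4.914384000000001 0.049077794411774074
-0.034 False [-11.87  -2.9    5.01] -6.850167999999999 0.0503218932964591
-0.031 False [-16.08  -1.81   4.88] -10.373567999999999 0.05038207701207055
-0.028 False [-20.3   -2.72   6.13] -13.113592 0.05042989886885852
15.625
```

View pics/c5.png

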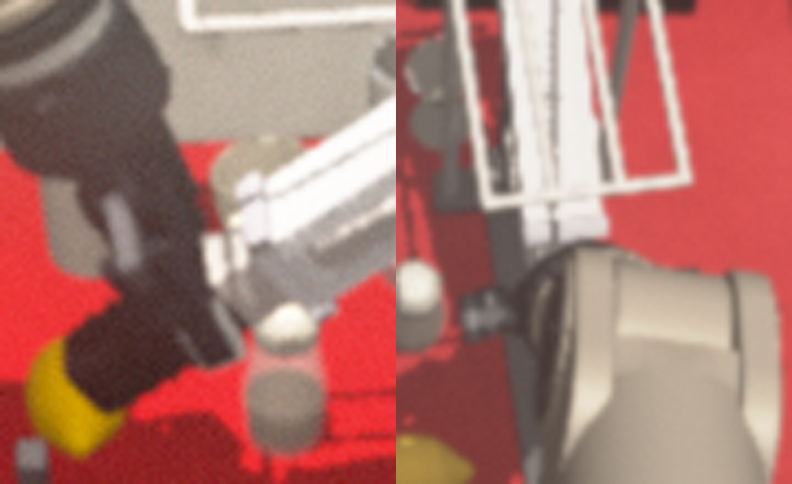

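Travel stopped dead at 50.4 mm after a force drop, which is the buttons popping and then meeting the window ends. I back off about 3 mm, let go, retract and verify.

```bash
cat > step6.py <<'E'
from geo import *
from station import robot,fingers,recognise
import cv2
from ov import overlay
p=P0; o=ori2(p,25)
L=lambda:Ro.from_euler("z",-p[3]).apply(robot.current_contact_force()).round(2)
t=np.array(robot.current_tool_pos()); U=world(p,u)-p[:3]
robot.line_to(tcp(p,-.0415),o,velocity=.03); robot.pause(.2); print("moved",(robot.current_tool_pos()-t)@U,L())
fingers.gripper_to(0.9); robot.pause(.1)
robot.line_to(tcp(p,-.06,.06),o,velocity=.08,f_stop=15)
robot.line_to(tcp(p,-.13,.19),o); print(L())
j=np.array(robot.current_joint_positions()); j[0]-=45; robot.move_j(j.tolist()); robot.pause(.2)
print(robot.current_time_s(),robot.current_tool_pos(),L())
for c in cs: cv2.imwrite(f"pics/{c}6.png",vision.grab_frame(c)[:,:,::-1])
for b in("button_l","handle_end","lemon","salt_shaker","coaster_stack","jigger"):
    for c in cs: print(b,c,[(np.round(d["rect"],1).tolist(),round(d["p"],2)) for d in recognise(b,c)[:2]])
q=p.copy(); q[4]=.096; overlay(q,"pics/%s6.png","pics/ov6.png")
im=[cv2.imread(f"pics/{c}6.png")[y:y+80,x:x+70] for c,x,y in(("scene",290,190),("top",300,150))]
cv2.imwrite("pics/c6.png",np.hstack([cv2.resize(i,None,fx=5.6,fy=5.6,interpolation=cv2.INTER_CUBIC) for i in im]))
E
python3 step6.py
```

```text
moved -0.002393368991551329 [-3.41 -4.62  4.81]
[ 0.43 -0.6  -1.3 ]
20.7167 [0.29580166 0.34502496 0.25739102] [-0.14 -0.58  0.8 ]
button_l scene [([342.7, 234.3, 19.8, 17.7], 0.53)]
button_l top []
handle_end scene [([313.5, 248.1, 77.4, 45.1], 0.97), ([338.1, 234.8, 188.7, 175.4], 0.66)]
handle_end top [([335.0, 213.7, 17.0, 64.4], 0.79), ([246.4, 256.9, 23.9, 32.8], 0.36)]
lemon scene [([278.0, 271.8, 18.6, 26.2], 0.56)]
lemon top [([302.7, 256.8, 23.8, 18.8], 0.83), ([329.3, 191.9, 70.4, 175.1], 0.48)]
salt_shaker scene [([323.5, 269.4, 26.3, 38.1], 0.97)]
salt_shaker top [([245.3, 258.2, 25.1, 36.8], 0.69), ([304.2, 222.1, 16.7, 16.5], 0.66)]
coaster_stack scene [([310.6, 331.0, 33.5, 25.7], 0.74)]
coaster_stack top [([358.9, 233.5, 21.8, 22.4], 0.76), ([328.8, 191.9, 76.1, 176.2], 0.31)]
jigger scene [([394.4, 268.6, 18.2, 45.5], 0.85), ([313.8, 251.8, 79.1, 49.7], 0.63)]
jigger top [([309.1, 172.9, 20.2, 27.5], 0.76)]
```

View pics/c6.png

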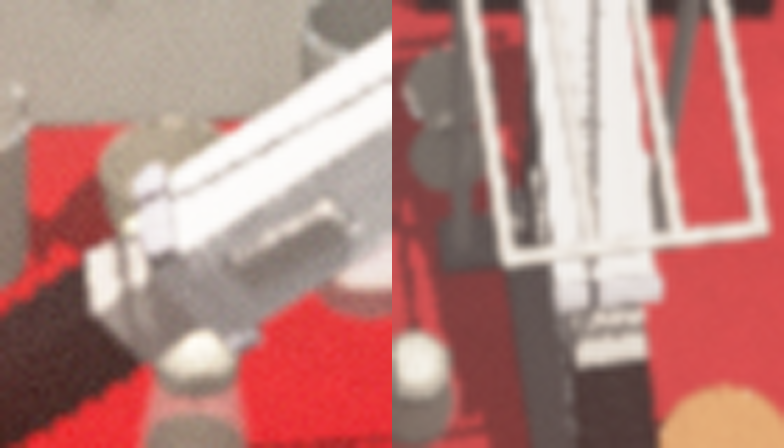

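View pics/ov6.png

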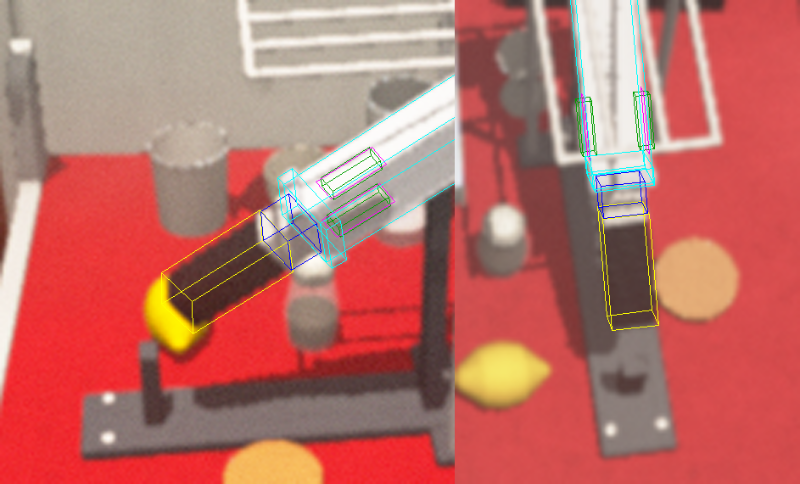

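The right button stands proud, centred in its window at crop (290,235). The bystanders are where they were. The left button is only faintly visible from above, so I compare the top view with the first picture there.

```bash
python3 - <<'E'
import cv2,numpy as np
from geo import *
a,b=[cv2.imread(f"pics/top{i}.png") for i in(0,6)]
p=P0
for l in(.0245,-.0245):print(l,[proj("top",world(p,u*s+yv*l+n*.007)).round(1).tolist() for s in(.021,.041,.061)])
im=np.hstack([cv2.resize(i[165:212,310:355],None,fx=8.5,fy=8.5,interpolation=cv2.INTER_CUBIC) for i in(a,b)])
cv2.imwrite("pics/c7.png",im)
E
```

```text
0.0245 [[327.2, 194.9], [326.5, 187.0], [325.8, 179.1]]
-0.0245 [[346.8, 192.7], [346.1, 184.8], [345.5, 177.0]]
```

View pics/c7.png

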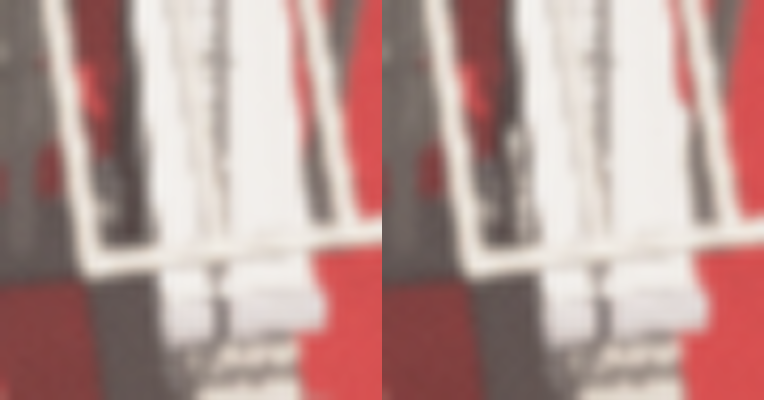

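After the push, a new bright strip shows left of the sleeve at (515,130–220), and there is a matching change on the right. Both buttons are out, so I hand in.

```bash
python3 -c "
from station import robot,workorder
print(robot.current_contact_force(),robot.current_time_s()); workorder.close_job()"
```

```text
[0.00895817 0.56928003 1.1714057 ] 21.4167
the job is handed in; nothing more can be done
```

The squeegee is assembled and the job was handed in at 21.4 s; no verdict was reported, so the result below rests on my own checks.

**What I did:** I squeezed the lower halves of both buttons; the finger gap read 31.8 mm, which is flush with the tube. I slid the handle 45 mm so the buttons' front ends were under the sleeve wall. I then let go, gripped the black grip and pushed on. The push force dropped and travel stopped dead at 50.4 mm, which fits the buttons popping out and meeting the ends of their windows. I backed off 2.4 mm, released and moved the arm clear.

**Last checks:**
- **Handle:** the pictures agree to a few mm with a model of the handle at 0.096.
- **Right button:** it clearly stands proud, centred in its window.
- **Left button:** it shows only as a new bright strip beside the sleeve in the top view. The network did not find it there, so this is less certain than the right one.
- **Bystanders:** the lemon, salt shaker, coasters and jigger show no visible movement. The cups and the glass were not checked individually.
- **Contact:** the tool force was about 1 N at hand-in, so the robot was touching nothing.

One move was refused along the way: shifting down to the grip with the tool leaned 35° was out of joint range. I did that part at 25° instead.

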